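# Find the key to the macaron case and serve the macarons

## Task

One of the three keys in the rack opens the locked macaron case: try them in turn (turn clockwise, with the key only, never pushing the red latch bar), put each key that will not turn back into the rack, and leave the right one in the lock, turned to the stop. Then lift the clear cover off and stand it right way up on the counter, lay every macaron flat on the dark serving board, holding them with a light grip, as a hard squeeze crushes them; last, put the cover back over the empty tray. Do not disturb the jar, shaker and cup nearby.

Things in the scene. Friction and masses are not known exactly. Their poses are not given: they have to be found in the camera images.
- case: Fixed dark wooden macaron case, 96 x 240 mm in plan (x, y of its own frame), origin at the centre of its underside. A 75 mm high block at its -y end carries the lock (axis at y = -88 mm, x = 0); the rest is a 14 mm high base with a low tray rim (rim top 20 mm) under the clear cover. The counter before the case is free.
- tray (a point): Centre of the tray floor, 14 mm above the counter, axes as the case; inside the rim the tray is 58 x 146 mm (x, y). The macarons stand in one row along y, 48 mm apart, so they are best gripped across x.
- keyhole (a point): Centre of the keyhole's mouth in the top of the brass lock plug, 78 mm above the counter; turns with the plug. The slot is 27 mm long along this frame's y and 8 mm wide along x, and open far below (64 mm deep from the mouth), so every key goes in to its shoulder. A red flat latch bar, part of the plug, reaches 50 mm from the axis along this frame's +y, 2 mm proud of the plug's top.
- lock (a joint): Turn of the lock plug in rad, growing clockwise seen from above: 0 = locked (bar straight over the cover's edge), end stop at 1.45; starts between 0 and 0.2, stays where it is left (friction about 0.1 N m). A wrong key jams at about 0.2 to 0.6 (do not grip hard and force it: a grip of about 35 N is enough); the right key turns on to the stop. From 1.15 on the bar is clear of the cover.
- cover: Loose clear plastic cover, an upturned box 80 x 170 x 61.5 mm (x, y, z), 3 mm walls, 0.25 kg, origin at the centre of its open underside, standing centred over the tray on the case base, 14 mm above the counter, 4 to 5 mm clear of the tray's rim all round. On its top centre a round black knob, 26 mm across, from 67.5 to 87.5 mm above the origin.
- key_rack: Fixed light wooden key rack, 46 x 160 x 68 mm, origin at the centre of its underside; three upright slots 29 mm (along y) by 10 mm (x), 64 mm deep, at y = -50, 0 and +50 mm.
- board: Fixed dark grey serving board, 100 x 190 x 8 mm (x, y, z), origin at the centre of its underside. A tall till (fixed) fills the counter from about x = 0.52 m on and from y = -0.10 m to +0.32 m, to the left of the case and behind the board and rack: go round its corner.
- salt_shaker: Bystander: salt shaker, 44 mm across, 90 mm high, origin at the centre of its underside.
- honey_jar: Bystander: honey jar with green lid, 64 x 68 x 84 mm, origin at the centre of its underside.
- paper_cup: Bystander: brown paper cup, 82 mm across, 92 mm high, origin at the centre of its underside.
- key_1: Key with a red flat head, 60 g, standing upright in the rack; origin at the tip of its blade, z up. Flat blade 24 mm (along y) x 5 mm (x), from 0 to 62 mm, its tip narrowed to 19 x 3 mm; shoulder 38 x 10 mm from 62 to 66 mm, which rests on the rack's or lock's top when the key is home; head 16 mm (y) x 9 mm (x) from 66 to 104 mm. It works either way round (half turn about z). Which of the three keys fits changes from start to start and cannot be seen.
- key_2: Key with a blue flat head, 60 g, standing upright in the rack; origin at the tip of its blade, z up. Flat blade 24 mm (along y) x 5 mm (x), from 0 to 62 mm, its tip narrowed to 19 x 3 mm; shoulder 38 x 10 mm from 62 to 66 mm, which rests on the rack's or lock's top when the key is home; head 16 mm (y) x 9 mm (x) from 66 to 104 mm. It works either way round (half turn about z). Which of the three keys fits changes from start to start and cannot be seen.
- key_3: Key with a yellow flat head, 60 g, standing upright in the rack; origin at the tip of its blade, z up. Flat blade 24 mm (along y) x 5 mm (x), from 0 to 62 mm, its tip narrowed to 19 x 3 mm; shoulder 38 x 10 mm from 62 to 66 mm, which rests on the rack's or lock's top when the key is home; head 16 mm (y) x 9 mm (x) from 66 to 104 mm. It works either way round (half turn about z). Which of the three keys fits changes from start to start and cannot be seen.
- macaron_1: Macaron, pink, 44 mm across, 28 mm high, 25 g, origin at the centre of its underside; may be absent. It is crushed if the fingers press on it with more than 80 N, both fingers added together (a grip force of 20 to 30 N is right).
- macaron_2: Macaron, green, 44 mm across, 28 mm high, 25 g, origin at the centre of its underside; may be absent. It is crushed if the fingers press on it with more than 80 N, both fingers added together (a grip force of 20 to 30 N is right).
- macaron_3: Macaron, yellow, 44 mm across, 28 mm high, 25 g, origin at the centre of its underside; may be absent. It is crushed if the fingers press on it with more than 80 N, both fingers added together (a grip force of 20 to 30 N is right).
There are look-alikes about, which are no part of the job. There is more than one size of the cover; the one meant has the size given above.

How it is judged:
On the way, in this order (a step that is already met when the one before it is completed fails the run):
1. a key stands fully in the lock and has turned it past 1.15 rad (value of joint lock above 1.15 rad and ((horizontal distance between key_1 and keyhole below 0.008 m and z of key_1 in the frame of keyhole below -0.055 m and angle between key_1's own z axis and vertical below 0.2 rad) or (horizontal distance between key_2 and keyhole below 0.008 m and z of key_2 in the frame of keyhole below -0.055 m and angle between key_2's own z axis and vertical below 0.2 rad) or (horizontal distance between key_3 and keyhole below 0.008 m and z of key_3 in the frame of keyhole below -0.055 m and angle between key_3's own z axis and vertical below 0.2 rad))), for 0.2 s.
2. the cover stands right way up on the counter, released (height (world z) of cover below 0.006 m and angle between cover's own z axis and vertical below 0.05 rad and linear speed of cover below 0.02 m/s and contact force between the fingers and cover below 0.1 N), for 0.2 s.
3. every macaron lies flat on the board (x of macaron_1 in the frame of board between -0.05 and 0.05 m and y of macaron_1 in the frame of board between -0.095 and 0.095 m and ((angle between macaron_1's own z axis and vertical below 0.15 rad and z of macaron_1 in the frame of board between 0.004 and 0.012 m) or (angle between macaron_1's own z axis and vertical above 2.99 rad and z of macaron_1 in the frame of board between 0.032 and 0.04 m)) and linear speed of each of macaron_1, macaron_2, macaron_3 below 0.02 m/s and x of macaron_2 in the frame of board between -0.05 and 0.05 m and y of macaron_2 in the frame of board between -0.095 and 0.095 m and ((angle between macaron_2's own z axis and vertical below 0.15 rad and z of macaron_2 in the frame of board between 0.004 and 0.012 m) or (angle between macaron_2's own z axis and vertical above 2.99 rad and z of macaron_2 in the frame of board between 0.032 and 0.04 m)) and x of macaron_3 in the frame of board between -0.05 and 0.05 m and y of macaron_3 in the frame of board between -0.095 and 0.095 m and ((angle between macaron_3's own z axis and vertical below 0.15 rad and z of macaron_3 in the frame of board between 0.004 and 0.012 m) or (angle between macaron_3's own z axis and vertical above 2.99 rad and z of macaron_3 in the frame of board between 0.032 and 0.04 m))), for 0.2 s.
At the end, for the whole second after the job is handed in: Lock turned over 1.15 rad with a key fully in it; the other keys upright and home in the rack; every macaron flat on the board (tilt under 0.15 rad, centre within its outline, not on another); the cover back on the case round the tray (within 10 mm, flat), all at rest (all of step 1 and all of step 3 and ((horizontal distance between key_1 and keyhole below 0.008 m and z of key_1 in the frame of keyhole below -0.055 m and angle between key_1's own z axis and vertical below 0.2 rad) or (x of key_1 in the frame of key_rack between -0.01 and 0.01 m and y of key_1 in the frame of key_rack between -0.06 and 0.06 m and z of key_1 in the frame of key_rack below 0.012 m and angle between key_1's own z axis and vertical below 0.2 rad)) and ((horizontal distance between key_2 and keyhole below 0.008 m and z of key_2 in the frame of keyhole below -0.055 m and angle between key_2's own z axis and vertical below 0.2 rad) or (x of key_2 in the frame of key_rack between -0.01 and 0.01 m and y of key_2 in the frame of key_rack between -0.06 and 0.06 m and z of key_2 in the frame of key_rack below 0.012 m and angle between key_2's own z axis and vertical below 0.2 rad)) and ((horizontal distance between key_3 and keyhole below 0.008 m and z of key_3 in the frame of keyhole below -0.055 m and angle between key_3's own z axis and vertical below 0.2 rad) or (x of key_3 in the frame of key_rack between -0.01 and 0.01 m and y of key_3 in the frame of key_rack between -0.06 and 0.06 m and z of key_3 in the frame of key_rack below 0.012 m and angle between key_3's own z axis and vertical below 0.2 rad)) and horizontal distance between cover and tray below 0.01 m and height (world z) of cover between 0.011 and 0.018 m and angle between cover's own z axis and vertical below 0.03 rad and linear speed of cover below 0.02 m/s); the robot touches nothing.
It fails at once if a macaron squeezed by the fingers with more than 80 N (contact force between the fingers and macaron_1 above 80 N or contact force between the fingers and macaron_2 above 80 N or contact force between the fingers and macaron_3 above 80 N).
It fails at once if the latch bar pushed by the robot (over 4 N) (contact force between any of the fingers, the arm and lock_c4 above 4 N).
It fails at once if the jar, shaker or cup shifted by more than 3 cm or knocked over ((distance of honey_jar from where it was at the start of the episode above 0.03 m or angle between honey_jar's own z axis and vertical above 0.5 rad) or (distance of salt_shaker from where it was at the start of the episode above 0.03 m or angle between salt_shaker's own z axis and vertical above 0.5 rad) or (distance of paper_cup from where it was at the start of the episode above 0.03 m or angle between paper_cup's own z axis and vertical above 0.5 rad)).
Of macaron_1, macaron_2, macaron_3 only 2 to 3 are there at a start; the rules pass over those that are not, and their reading is None.
At some moment in a run one of macaron_1, macaron_2, macaron_3 may be knocked a few centimetres aside while the robot is not near it.
It also fails if it takes over 210 s, if anything falls off the work surface, if the arm or the gripper's body presses on something with over 40 N, if the wrist force passes 120 N, or if a joint passes its speed limit or range.

## Robot

A 6-joint arm with a two-finger parallel gripper is mounted at the origin on a cart in front of the work surface, level with it; the furniture and walls round the work are solid. World frame = base frame: x ahead of the robot, y to its left, z up, the work surface at z = 0. Lengths are in m, angles in rad, forces in N, time in s.
With the tool pointing down it reaches from about 0.3 to 0.825 m from the base axis. Payload 5.4 kg.
Tool frame: the origin (TCP) lies at the very end of the fingers, on their centre line; the grasp point (between the pads) lies 19 mm behind it (manip.grasp_offset is the distance from the TCP to the grasp point, in m); z points along the fingers, x is the direction in which the jaws open and shut, and the axes are right-handed (so a half turn about z gives the same grasp; the last joint's range is limited). The gripper opens to 92 mm and grips with 3 to 60 N. Pads are 20 mm wide; open, the fingers measure 128 mm over their backs; the gripper's body (75 mm by 189 mm) begins 69 mm behind the grasp point.
Start: joints at [-1.537, 0.158, 1.597, -0, 1.386, -0.21], TCP at [0.139, -0.558, 0.215] pointing down, gripper open.
Joint ranges: [-2.91, 2.91], [-0.94, 2.29], [0.18, 2.7], [-1.29, 4.43], [0.17, 2.64], [-3, 3]. Speed limits (rad/s): [2.57, 2.57, 3.14, 3.14, 3.14, 3.14].

## Interface

Orientations are given as a rotation vector (axis times angle).
In Python, from workcell import manip, jaws, imaging, read_clock, read_q, read_qvel, read_joint_efforts, read_position, read_eef_rot, read_contact_force, read_moment, read_finger_gap gives the robot as it stands. The module is installed in compiled form; this text tells all that it offers. Calls block until the motion is done:
- manip.move_to(position, orientation): joint-space move of the TCP to a pose.
- manip.line_to(position, frame=None, velocity=0.15, max_force=None): straight line of the TCP; frame=None keeps the orientation; velocity is the mean speed in m/s. With max_force (N) it stops when the force on the tool has changed by that much, and returns True; else False.
- manip.goto_joints(angles): joint-space move.
- jaws.move_gripper(opening, squeeze=None): finger opening in m; squeeze is the grip in N (None keeps the last); returns when the fingers have stopped.
- manip.dwell(seconds).
- manip.inverse_kinematics(position, orientation): joint angles nearest the present ones, or None.
- imaging.get_image(name): name is "scene" or "top" or "wrist"; returns a dict with "image" (480x640x3 uint8, red, green, blue), "intrinsics" (3x3 intrinsics, pixels), "world_from_camera" (4x4, takes a point from camera to world coordinates). Camera axes: x right, y down, z forward; pixel columns grow to the right and rows downward; lengths in m; the calibration is good to about 2 mm. A picture is of the moment at which its call begins. There is no depth.
A pose or a line that the arm cannot do raises manip.MotionError and nothing moves.
- manip.finish_job(): hands the job in, once; it reports no verdict.
Readings, each from a call of its own:
- read_clock(): time.
- read_q(): joint angles.
- read_qvel(): joint speeds.
- read_joint_efforts(): joint torques, N m.
- read_position(): TCP position.
- read_eef_rot(): TCP orientation.
- read_contact_force(): force on the tool from outside, world axes, zero at the start.
- read_moment(): the same for the moment, N m.
- read_finger_gap(): finger opening in m.
Only numpy, scipy, OpenCV 4.12 (cv2) and the standard library are available. Lean on these libraries where they do the work, as an engineer would, in place of code of your own. Each camera call takes 0.05 s, during which the arm holds its last target. There are 200 camera calls.

## Working session

There is one attempt and no reset: what is moved stays moved. The work goes in short steps, each a Python script; the robot and the scene stay as the last script left them, time stands still between calls to the robot, and variables do not carry over. Pictures are saved under pics/ and viewed, about 12 in all and at most 16, crops included, and the job is handed in when it is done.

```bash
mkdir -p pics; python3 - <<'E'
from workcell import *
import cv2,numpy as np
np.set_printoptions(precision=4,suppress=True)
for n in("scene","top"):
    d=imaging.get_image(n); cv2.imwrite(f"pics/{n}0.png",d["image"][:,:,::-1]); print(n,d["intrinsics"].tolist(),d["world_from_camera"])
print(read_position(),read_eef_rot(),read_clock(),manip.grasp_offset)
E
```

```text
scene [[544.4188891255394, 0.0, 319.70945402076944], [0.0, 544.4188891255394, 235.19541371351093], [0.0, 0.0, 1.0]] [[-0.4539 -0.4164  0.7877 -0.6809]
 [-0.891   0.2182 -0.3981  0.4486]
 [-0.0061 -0.8826 -0.4701  0.8549]
 [ 0.      0.      0.      1.    ]]
top [[548.9022759773233, 0.0, 311.8022928736799], [0.0, 548.9022759773233, 241.282108590167], [0.0, 0.0, 1.0]] [[ 0.0283 -0.9832  0.1806  0.3246]
 [-0.9994 -0.0317 -0.0161 -0.1698]
 [ 0.0215 -0.18   -0.9834  1.4957]
 [ 0.      0.      0.      1.    ]]
[ 0.1387 -0.5574  0.2137] [-2.4741  1.934   0.0017] 0.1 0.0187
```

View pics/top0.png

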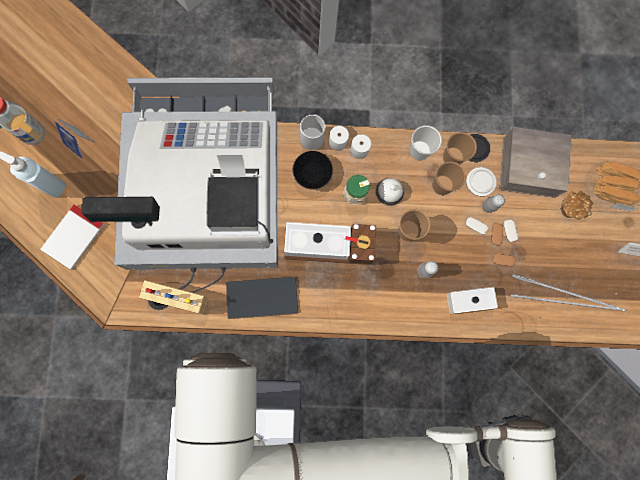

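View pics/scene0.png

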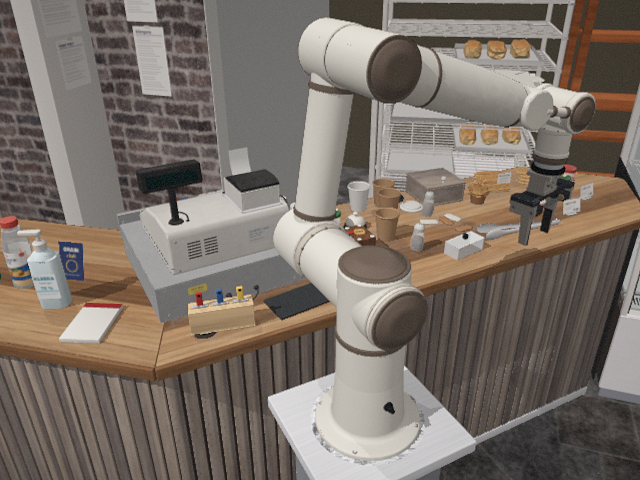

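Top view: case and cover at (318–330,242), with the lock at (363,242) and the bar pointing left. Board at (262,297), rack at (172,297), jar (357,187), cup (413,225), shaker (428,268). The small covered box at (473,300) is a look-alike of the cover. Next, wrist views from above.

```bash
cat > h.py <<'E'
from workcell import *
import cv2,numpy as np
from scipy.spatial.transform import Rotation as R
np.set_printoptions(precision=4,suppress=True)
def rot(a): # tool down, jaw x axis at angle a in world xy
    x=np.array([np.cos(a),np.sin(a),0]);z=np.array([0,0,-1.]);return R.from_matrix(np.c_[x,np.cross(z,x),z]).as_rotvec()
def pix2w(d,uv,z):
    K=d["intrinsics"];T=d["world_from_camera"];r=T[:3,:3]@np.linalg.solve(K,[uv[0],uv[1],1.]);o=T[:3,3]
    return o+r*(z-o[2])/r[2]
def w2pix(d,p):
    T=d["world_from_camera"];c=T[:3,:3].T@(np.array(p)-T[:3,3]);q=d["intrinsics"]@c;return q[:2]/q[2]
def shot(n,f,crop=None,s=1):
    d=imaging.get_image(n);im=d["image"][:,:,::-1]
    np.savez("pics/"+f+".npz",**d)
    if crop:im=im[crop[1]:crop[3],crop[0]:crop[2]]
    cv2.imwrite(f"pics/{f}.png",cv2.resize(im,None,fx=s,fy=s,interpolation=cv2.INTER_CUBIC));return d
E
python3 - <<'E'
from h import *
d=imaging.get_image("top")
for n,uv,z in [("lock",(363,242),.08),("knob",(318,238),.1),("caseL",(286,241),.075),("rackL",(142,288),.068),("rackR",(204,300),.068),("board",(262,297),.008),("b tl",(227,283),.008),("b br",(298,311),.008),("cup",(413,218),.09),("shaker",(430,265),.09),("jar",(357,185),.08),("lookalike",(473,300),.06),("tillcorner",(276,265),0.0)]:
    print(n,pix2w(d,uv,z))
for a in (0,np.pi/2,-np.pi/2,np.pi):
  for p in [(.42,-.25,.3),(.3,.08,.3),(.33,.2,.2)]:
    print(a,p,manip.inverse_kinematics(p,rot(a)))
E
```

```text
lock [ 0.587  -0.3275  0.08  ]
knob [ 0.5901 -0.2085  0.1   ]
caseL [ 0.5841 -0.1252  0.075 ]
rackL [0.4498 0.2425 0.068 ]
rackR [0.4237 0.0809 0.068 ]
board [ 0.4406 -0.064   0.008 ]
b tl [0.4755 0.0323 0.008 ]
b br [ 0.4059 -0.1624  0.008 ]
cup [ 0.6537 -0.4577  0.09  ]
shaker [ 0.5301 -0.5013  0.09  ]
jar [ 0.7416 -0.3096  0.08  ]
lookalike [ 0.4453 -0.6208  0.06  ]
tillcorner [ 0.5299 -0.0979  0.    ]
0 (0.42, -0.25, 0.3) [-0.7847 -0.1146  1.7073 -0.      1.5489 -0.7847]
0 (0.3, 0.08, 0.3) [-0.1359 -0.6538  2.0986 -0.      1.6969 -0.1359]
0 (0.33, 0.2, 0.2) [ 0.2289 -0.361   2.1056 -0.      1.397   0.2289]
1.5707963267948966 (0.42, -0.25, 0.3) [-0.7847 -0.1146  1.7073 -0.      1.5489 -2.3555]
1.5707963267948966 (0.3, 0.08, 0.3) [-0.1359 -0.6538  2.0986 -0.      1.6969 -1.7067]
1.5707963267948966 (0.33, 0.2, 0.2) [ 0.2289 -0.361   2.1056 -0.      1.397  -1.3419]
-1.5707963267948966 (0.42, -0.25, 0.3) [-0.7847 -0.1146  1.7073 -0.      1.5489  0.786 ]
-1.5707963267948966 (0.3, 0.08, 0.3) [-0.1359 -0.6538  2.0986 -0.      1.6969  1.4349]
-1.5707963267948966 (0.33, 0.2, 0.2) [ 0.2289 -0.361   2.1056 -0.      1.397   1.7997]
3.141592653589793 (0.42, -0.25, 0.3) [-0.7847 -0.1146  1.7073  0.      1.5489  2.3568]
3.141592653589793 (0.3, 0.08, 0.3) None
3.141592653589793 (0.33, 0.2, 0.2) [ 0.2289 -0.361   2.1056 -0.      1.397  -2.9127]
```

```bash
python3 - <<'E'
from h import *
manip.move_to((.5,-.25,.40),rot(0))
d=shot("wrist","w_case");print(d["world_from_camera"],d["intrinsics"])
manip.move_to((.33,.14,.35),rot(-.16))
shot("wrist","w_rack"); shot("scene","s1",(170,60,490,360),2);print(read_clock())
E
```

```text
[[ 1.     -0.0025 -0.0022  0.4995]
 [-0.0031 -0.958  -0.2867 -0.1695]
 [-0.0014  0.2867 -0.958   0.5692]
 [ 0.      0.      0.      1.    ]] [[423.0453   0.     312.8597]
 [  0.     423.0453 235.7356]
 [  0.       0.       1.    ]]
3.725
```

View pics/w_case.png

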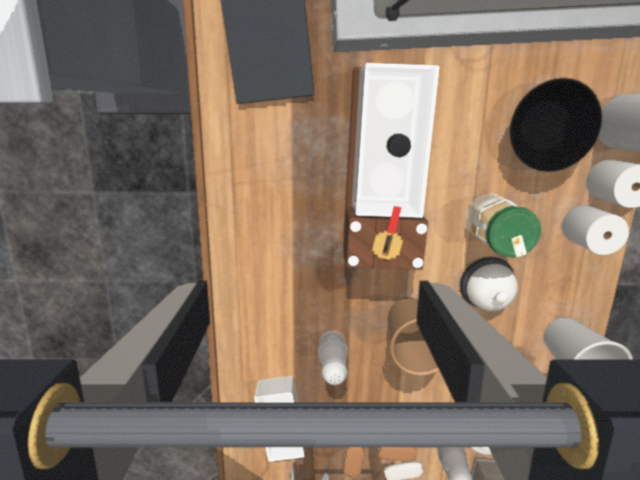

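View pics/w_rack.png

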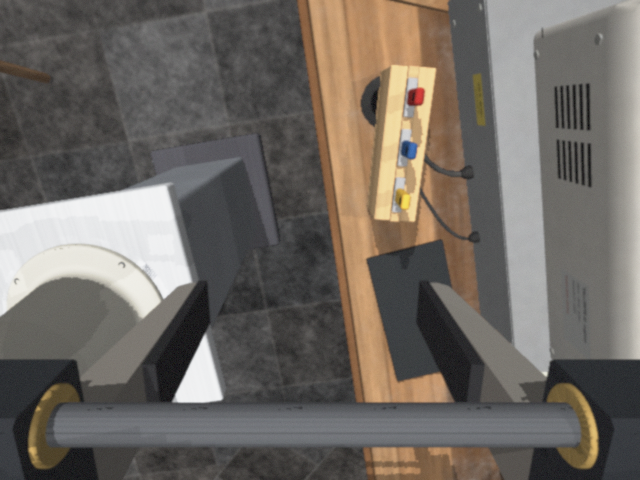

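View pics/s1.png

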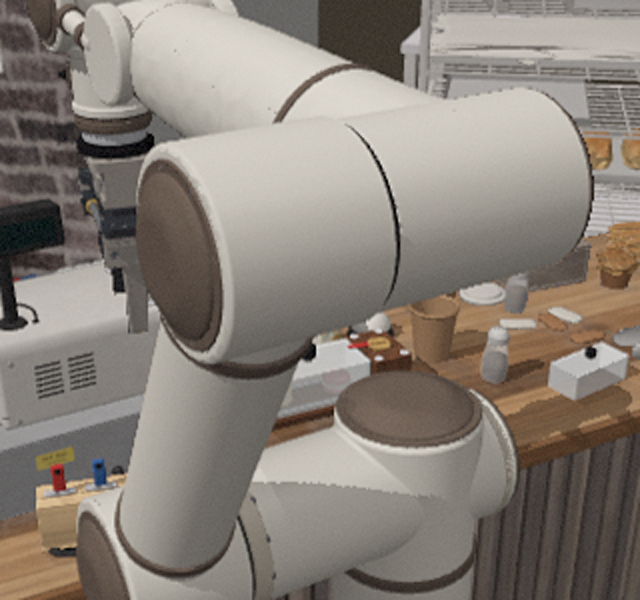

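Wrist view: cover and case at (395,140), plug at (388,244), knob at (398,145), a jar with a green lid at (515,230), shaker (333,355), cup (415,345). White macarons look faintly visible through the cover. The 189 mm body side lies along the jaws, so at the rack I'll set the jaws along the rack's y, away from the till.

Cover candidates: the big one at (395,140) on the case beside the lock, and the small box at (280,420). The big one fits, since the block, lock and tray are with it. I'll confirm it in the overlay crop.

```bash
cat >> h.py <<'E'
def box(d,im,pose,x0,x1,y0,y1,z,o,s,col):
    X,Y,t=pose;c,sn=np.cos(t),np.sin(t)
    P=[w2pix(d,(X+c*a-sn*b,Y+sn*a+c*b,z)) for a,b in((x0,y0),(x1,y0),(x1,y1),(x0,y1))]
    cv2.polylines(im,[np.int32((np.array(P)-o+.5)*s*16)],True,col,1,cv2.LINE_AA,4)
def load(f): return dict(np.load("pics/"+f+".npz"))
def crop(d,c,s): 
    im=d["image"][c[1]:c[3],c[0]:c[2],::-1];return cv2.resize(im,None,fx=s,fy=s,interpolation=cv2.INTER_CUBIC)
E
python3 - <<'E'
from h import *
d=load("w_case")
plug=pix2w(d,(388,244),.078);knob=pix2w(d,(398.5,145),.1015);print(plug,knob)
v=knob-plug;t=np.arctan2(-v[0],v[1]);print("case yaw",t,np.hypot(*v[:2]))
for p in[(350,214),(427,217),(425,268),(347,266)]:print(pix2w(d,p,.075))
e=load("w_rack")
for p,z in[((393,66),.068),((435,68),.068),((415,221),.068),((376,219),.068),((367,256),.008),((442,240),.008),((398,380),.008)]:print(pix2w(e,p,z))
cs=(plug[0]-.088*np.sin(t),plug[1]+.088*np.cos(t),t)
print(cs)
o=(335,50);A=crop(d,(335,50,445,280),2.5)
box(d,A,cs,-.048,.048,-.12,-.056,.075,o,2.5,(0,255,0));
tr=(knob[0],knob[1],t);box(d,A,tr,-.04,.04,-.085,.085,.0755,o,2.5,(255,0,255))
B=crop(e,(360,55,460,240),3)
rk=[pix2w(e,p,.068)[:2] for p in((393,66),(435,68),(415,221),(376,219))];m=np.mean(rk,0);v=(rk[0]+rk[1]-rk[2]-rk[3]);tt=np.arctan2(-v[0],v[1]);print(m,tt)
box(e,B,(*m,tt),-.023,.023,-.08,.08,.068,(360,55),3,(0,255,0))
for y in(-.05,0,.05):box(e,B,(*m,tt),-.0045,.0045,y-.008,y+.008,.110,(360,55),3,(255,0,255))
h=max(A.shape[0],B.shape[0]);A,B=[cv2.copyMakeBorder(I,0,h-I.shape[0],0,5,0) for I in(A,B)]
cv2.imwrite("pics/ov1.png",np.hstack([A,B]))
E
```

```text
[ 0.59   -0.3272  0.078 ] [ 0.5916 -0.207   0.1015]
case yaw -0.013821874775234224 0.12023434519575615
[ 0.5431 -0.2903  0.075 ]
[ 0.6358 -0.2942  0.075 ]
[ 0.6382 -0.3598  0.075 ]
[ 0.5408 -0.3569  0.075 ]
[0.4287 0.2473 0.068 ]
[0.4698 0.2387 0.068 ]
[0.4354 0.0846 0.068 ]
[0.3932 0.0938 0.068 ]
[0.3826 0.0303 0.008 ]
[0.4791 0.0362 0.008 ]
[ 0.4025 -0.1604  0.008 ]
(np.float64(0.5911791686111861), np.float64(-0.2392529029249924), np.float64(-0.013821874775234224))
[0.4318 0.1661] -0.2232295095180677
```

View pics/ov1.png

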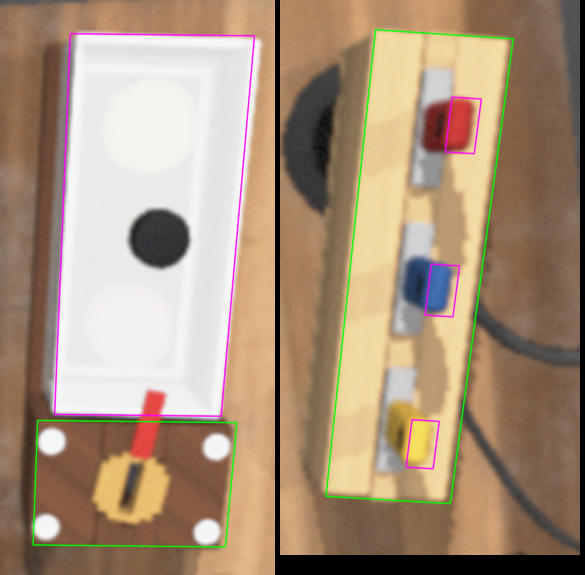

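The magenta 80×170 box fits the cover on the case, so that is the cover meant, and the block fits too. The rack overlay is about 2 mm off at the key heads. I'll refine it from near with the jaws along the rack's y.

```bash
python3 - <<'E'
from h import *
jaws.move_gripper(.034,35)
manip.move_to((.43,.166,.22),rot(np.pi/2-.2))
d=shot("wrist","w_r2");print(read_position(),d["world_from_camera"][:3,3])
m=(.4318,.1661);o=(0,0)
B=crop(d,(0,0,640,480),1.25)
for t,c in((-.2,(0,255,0)),):
  box(d,B,(*m,t),-.023,.023,-.08,.08,.068,o,1.25,c)
  for y in(-.05,0,.05):
    box(d,B,(*m,t),-.0045,.0045,y-.008,y+.008,.110,o,1.25,(255,0,255))
    box(d,B,(*m,t),-.005,.005,y-.019,y+.019,.072,o,1.25,(255,0,255))
cv2.imwrite("pics/ov2.png",B)
E
```

```text
[0.4302 0.166  0.2205] [0.3503 0.1825 0.3903]
```

View pics/ov2.png

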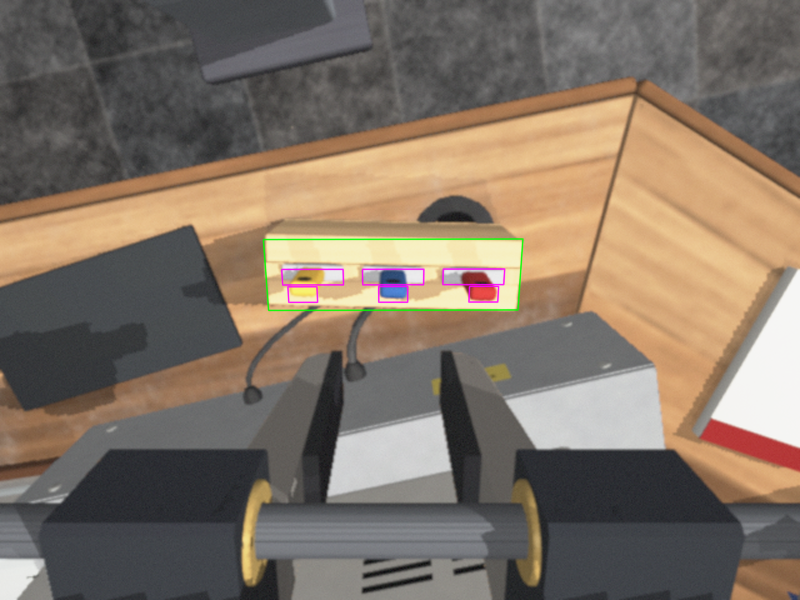

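Overlay fits within about 1–2 mm, with key tops at (302,291), (393,291) and (482,293). The lock needs almost the same tool yaw, so one matched view of it makes calibration errors cancel.

```bash
python3 - <<'E'
from h import *
manip.line_to((.43,.166,.30))
manip.move_to((.45,-.1,.30),rot(np.pi/2-.2))
manip.move_to((.589,-.3275,.23),rot(np.pi/2-.2))
d=shot("wrist","w_l2");print(read_position(),w2pix(d,(.589,-.3275,.078)))
e=load("w_r2")
u,v=np.int32(w2pix(d,(.589,-.3275,.078)));c=(u-80,v-35,u+80,v+35);s=5
A=crop(d,c,s);cs=(.589,-.3275,-.2);cb=(.589,-.3275,-.014)
box(d,A,cs,-.004,.004,-.0135,.0135,.078,c[:2],s,(0,255,0));box(d,A,cb,-.048,.048,-.032,.032,.075,c[:2],s,(255,255,0))
c=(210,180,425,250);B=crop(e,c,800/215)
for y in(-.05,0,.05):
    box(e,B,(.4308,.1661,-.2),-.0045,.0045,y-.008,y+.008,.110,c[:2],800/215,(255,0,255))
cv2.imwrite("pics/ov3.png",np.vstack([A,B[:,:800]]));print(c,A.shape,B.shape,u,v)
E
```

```text
[ 0.5895 -0.3262  0.2314] [311.4282 216.9943]
(210, 180, 425, 250) (350, 800, 3) (260, 800, 3) 311 216
```

View pics/ov3.png

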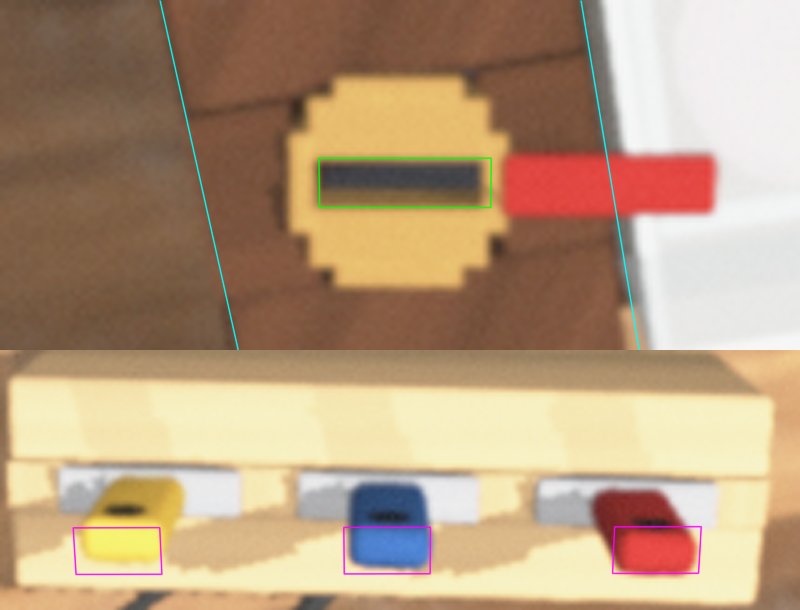

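```bash
cat >> h.py <<'E'
YR=-.205; UY=np.array([-np.sin(YR),np.cos(YR)]);UX=np.array([np.cos(YR),np.sin(YR)])
KEY={"yellow":np.array([.4308,.1661])-.0007*UX+(-.05+.0008)*UY,"blue":np.array([.4308,.1661])-.0005*UX+.0007*UY,"red":np.array([.4308,.1661])+(.05-.0003)*UY}
LOCK=np.array([.5889,-.3282]);A0=np.pi/2-.2;AR=np.pi/2+YR
ZT=.22
def P(xy,z):return (xy[0],xy[1],z)
def pick(k):
    jaws.move_gripper(.030,35)
    manip.move_to(P(KEY[k],ZT),rot(AR));manip.line_to(P(KEY[k],.12));manip.line_to(P(KEY[k],.080),None,.05,10);manip.dwell(.1)
    print("at",read_position()-np.array(P(KEY[k],.08)))
    jaws.move_gripper(0,35);print("gap",read_finger_gap())
    manip.line_to(P(KEY[k],.17),None,.06);manip.line_to(P(KEY[k],ZT))
def rack2lock():
    manip.move_to((.44,-.12,ZT),rot(A0));manip.move_to(P(LOCK,ZT),rot(A0))
def insert():
    manip.line_to(P(LOCK,.172),None,.1);manip.dwell(.2);print("err",read_position()-np.array(P(LOCK,.172)))
    h=manip.line_to(P(LOCK,.090),None,.04,12);manip.dwell(.2)
    print("ins",h,read_position(),read_contact_force(),read_moment())
def turn(tot,step=.08,lim=.35,start=0):
    m0=read_moment()[2];z=read_position()[2];a=start
    while a<tot-1e-6:
        a=min(a+step,tot);manip.line_to(P(LOCK,z),rot(A0-a));m=read_moment()[2]-m0
        print(f"{a:.2f}:{m:.3f}",end=" ")
        if abs(m)>lim:break
    print();return a
E
python3 - <<'E'
from h import *
manip.line_to((.589,-.3275,.25));manip.move_to((.44,-.12,.25),rot(A0))
pick("blue");rack2lock();insert();print(read_clock())
E
```

```text
at [0.0004 0.     0.0004]
gap 0.015615156953452345
err [ 0.0005 -0.0004  0.0011]
ins False [ 0.5892 -0.3284  0.0919] [-3.1234  1.2195  7.9726] [0.5476 0.4258 0.0195]
21.275
```

```bash
python3 - <<'E'
from h import *
a=turn(1.26);print(a,read_contact_force(),read_finger_gap(),read_clock())
shot("wrist","t1")
E
```

```text
0.08:-0.009 0.16:-0.010 0.24:0.167 0.32:0.442 
0.32 [-3.1129  1.0368  3.826 ] 0.015877347793674106 22.275
```

Moment runs flat through the play, then rises steeply to 0.44 N m against a plug friction of about 0.1, so blue is jammed. I'll back off to the middle of the play, withdraw and return it to the rack.

```bash
cat >> h.py <<'E'
def withdraw(a):
    z=read_position()[2];manip.line_to(P(LOCK,z),rot(A0-a));manip.dwell(.2);print("back",read_moment(),read_contact_force())
    print(manip.line_to(P(LOCK,.175),None,.06,25));manip.line_to(P(LOCK,ZT));d=shot("wrist","afterlock");return d
def putback(k):
    manip.move_to((.44,-.12,ZT),rot(AR));manip.move_to(P(KEY[k],ZT),rot(AR))
    manip.line_to(P(KEY[k],.160),None,.1);manip.dwell(.2);print("err",read_position()-np.array(P(KEY[k],.16)))
    h=manip.line_to(P(KEY[k],.080),None,.04,12);manip.dwell(.1);print("rack",h,read_position(),read_contact_force())
    if read_position()[2]<.09: jaws.move_gripper(.030,35);manip.line_to(P(KEY[k],ZT))
E
python3 - <<'E'
from h import *
d=withdraw(.15)
u,v=np.int32(w2pix(d,P(LOCK,.078)));c=(u-80,v-55,u+80,v+45);A=crop(d,c,5)
box(d,A,(*LOCK,-.2),-.004,.004,-.0135,.0135,.078,c[:2],5,(0,255,0));cv2.imwrite("pics/ov4.png",A)
putback("blue");print(read_clock())
E
```

```text
back [-0.0862 -0.1384 -0.0289] [ 0.7416 -0.4469  2.4928]
False
err [0.0006 0.0001 0.0008]
rack False [0.4307 0.1669 0.0802] [ 0.7438  0.1762 -0.6855]
31.675
```

View pics/ov4.png

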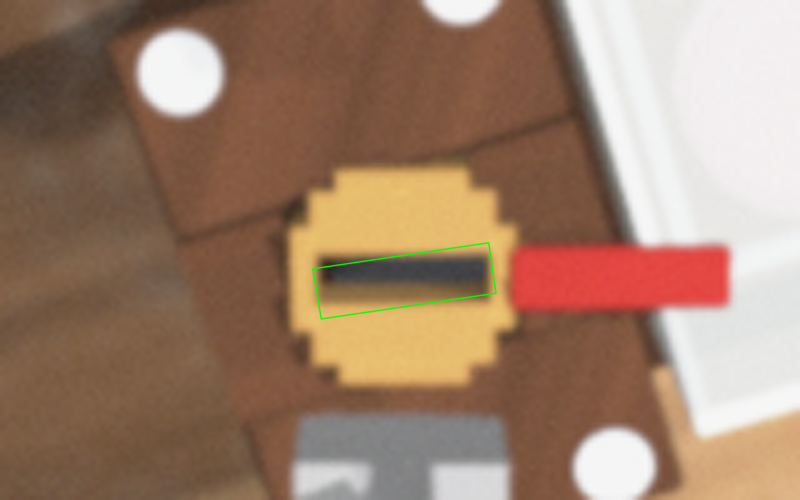

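Bar and slot turned 0.15 rad (slot now horizontal in view), and blue is back in the rack. Next key: yellow, inserted at A0−0.15.

```bash
sed -i 's|^LOCK=\(.*\)A0=np.pi/2-.2;|LOCK=\1A0=np.pi/2-.35;|' h.py; python3 - <<'E'
from h import *
pick("yellow");rack2lock();insert()
if read_position()[2]<.096:
    print(turn(1.12,lim=.32),read_position(),read_finger_gap())
print(read_contact_force(),read_clock())
E
```

```text
at [0.0003 0.     0.0004]
gap 0.015480298264132174
err [ 0.0004 -0.0004  0.0011]
ins False [ 0.5891 -0.3284  0.0919] [-2.6876  2.6733  7.928 ] [0.5436 0.4352 0.0747]
0.08:-0.076 0.16:-0.100 0.24:-0.063 0.32:-0.044 0.40:-0.028 0.48:-0.042 0.56:-0.071 0.64:-0.087 0.72:-0.056 0.80:-0.070 0.88:-0.040 0.96:-0.069 1.04:-0.018 1.12:-0.080 
1.1199999999999999 [ 0.589  -0.3282  0.0921] 0.015947556841893695
[ 3.3095 -2.1035  3.9716] 45.25
```

```bash
python3 - <<'E'
from h import *
print(turn(1.5,step=.04,lim=.3,start=1.12),read_q())
d=shot("top","t5",(270,190,420,290),5)
d=shot("wrist","w5");u,v=np.int32(w2pix(d,P(LOCK,.078)))
jaws.move_gripper(.030,35);manip.line_to(P(LOCK,ZT));d=shot("wrist","w6")
cv2.imwrite("pics/w6c.png",crop(d,(160,90,480,330),2.5));print(read_clock())
E
```

```text
1.16:0.040 1.20:0.071 1.24:0.082 1.28:0.124 1.32:0.263 1.36:0.412 
1.3600000000000003 [-0.6871  0.5166  1.3965  0.0001  1.2284 -0.5503]
48.3083
```

View pics/w6c.png

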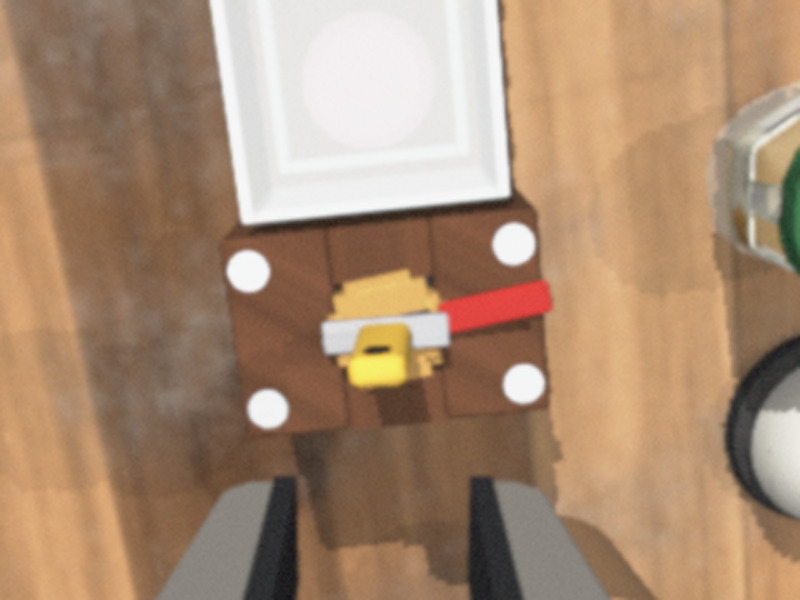

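The key stands home. The bar is within about 0.1 rad of the case's x axis, so the lock is near 1.45 and yellow is the right key. Now the cover: jaws across case x, camera side away from the till.

```bash
cat >> h.py <<'E'
YC=-.02; AC=-np.pi+YC
E
python3 - <<'E'
from h import *
print(manip.inverse_kinematics((.5905,-.2085,.2),rot(AC)),manip.inverse_kinematics((.445,-.29,.1),rot(AC)))
jaws.move_gripper(.045,30)
manip.move_to((.5905,-.2085,.24),rot(AC));manip.dwell(.3)
d=shot("wrist","knob");im=d["image"].astype(int)
u,v=w2pix(d,(.5905,-.2085,.1015));g=im.max(2)
U,V=int(u),int(v);w=g[V-25:V+26,U-25:U+26]<70
n,l,s,c=cv2.connectedComponentsWithStats(w.astype(np.uint8));i=l[25,25];print(u,v,s[i],c[i])
print(pix2w(d,(U-25+c[i][0],V-25+c[i][1]),.1015),read_position())
cv2.imwrite("pics/knob_c.png",crop(d,(U-110,V-110,U+110,V+110),2.5))
E
```

```text
[-0.5321  0.2995  1.4605  0.      1.3817  2.6295] [-0.8053  0.1656  1.8277  0.      1.1483  2.3563]
312.527363941627 221.81095088639026 [  7   8  30  33 810] [21.7963 23.9617]
[ 0.5933 -0.21    0.1015] [ 0.5905 -0.2085  0.24  ]
```

View pics/knob_c.png

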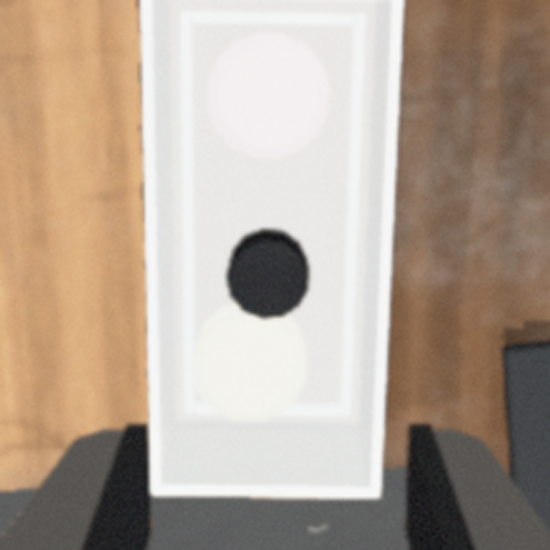

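The cover lies over two macarons: pink near the lock at (268,95), pale yellow or green at the far end at (250,365). Knob at (267,272). Averaging the two opposite views gives (.5923,−.2086).

```bash
cat >> h.py <<'E'
KN=np.array([.5923,-.2086]);CP=np.array([.445,-.29])
E
python3 - <<'E'
from h import *
manip.line_to(P(KN,.12),rot(AC));manip.line_to(P(KN,.079),None,.05,8);manip.dwell(.1);print(read_position())
jaws.move_gripper(0,40);print("gap",read_finger_gap(),read_position())
manip.line_to(P(KN,.205),None,.1)
manip.line_to((CP[0],KN[1],.205),None,.2);manip.line_to(P(CP,.205),None,.15)
manip.line_to(P(CP,.085),None,.12);print(manip.line_to(P(CP,.0645),None,.03,6));manip.dwell(.1);print(read_position(),read_contact_force())
jaws.move_gripper(.045,30);manip.line_to(P(CP,.13))
manip.move_to((.5,-.2086,.30),rot(AC));d=shot("wrist","open");print(read_clock())
manip.move_to((.56,-.23,.26),rot(AC));manip.dwell(.2);d=shot("wrist","open2")
E
```

```text
[ 0.5927 -0.2088  0.0796]
gap 0.025041859194528518 [ 0.5926 -0.2087  0.0792]
True
[ 0.445  -0.2896  0.0649] [ 0.4286 -0.0656  5.4267]
61.0167
```

View pics/open2.png

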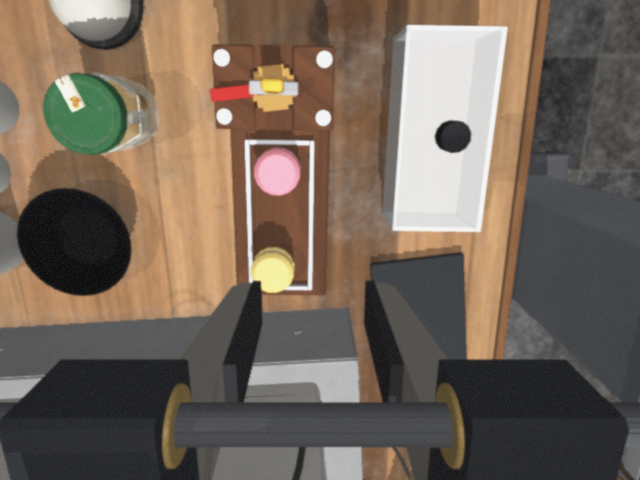

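The open tray shows pink at (277,171) and yellow at (273,272), with no third macaron. The cover stands on the counter at (450,130). The key and bar are fine. Now picking yellow first, with a re-look before each grasp.

```bash
cat >> h.py <<'E'
HS={"yellow":((22,60,120),(38,255,255)),"pink":((155,60,120),(179,255,255))}
def find(col,f):
    manip.move_to((.56,-.23,.26),rot(AC));manip.dwell(.3);d=shot("wrist",f)
    u,v=np.int32(w2pix(d,(.5925,-.2086,.02)));hsv=cv2.cvtColor(d["image"],cv2.COLOR_RGB2HSV)
    m=cv2.inRange(hsv,*HS[col]);k=np.zeros_like(m);k[130:300,u-50:u+55]=1;m=m*k
    n,l,s,c=cv2.connectedComponentsWithStats(m);i=1+np.argmax(s[1:,4]);
    p=pix2w(d,c[i],.036)+np.array([-.001,.0012,0]);print(col,s[i],c[i],p,"tray frame y",p[1]-KN[1]);return p[:2]
def fetch(p,spot):
    jaws.move_gripper(.070,22)
    manip.move_to(P(p,.11),rot(AC));manip.line_to(P(p,.045),None,.1);manip.line_to(P(p,.0240),None,.04,6);manip.dwell(.1);print(read_position(),read_contact_force())
    jaws.move_gripper(.030,22);print("gap",read_finger_gap())
    manip.line_to(P(p,.13),None,.12)
    manip.line_to((.50,-.24,.16),None,.2);manip.move_to((.43,-.17,.16),rot(np.pi/2+.09));manip.move_to(P(spot,.12),rot(np.pi/2+.09))
    manip.line_to(P(spot,.03),None,.1);h=manip.line_to(P(spot,.0165),None,.02,3);manip.dwell(.1);print("placed",h,read_position(),read_contact_force(),read_finger_gap())
    jaws.move_gripper(.060,22);manip.line_to(P(spot,.15));manip.move_to((.43,-.17,.2),rot(np.pi/2+.09))
SA=(.435,-.008);SB=(.443,-.115)
E
python3 - <<'E'
from h import *
p=find("yellow","f1");find("pink","f1b")
if abs(p[0]-.593)<.012 and abs(p[1]+.157)<.02: fetch(p,SA)
print(read_clock())
E
```

```text
yellow [ 251  247   43   45 1457] [272.4029 269.3878] [ 0.6005 -0.1583  0.036 ] tray frame y 0.05029734658164431
pink [254 147  47  48 781] [277.3918 166.8105] [ 0.5909 -0.2597  0.036 ] tray frame y -0.0511042282861599
[ 0.6007 -0.1584  0.0243] [ 0.1781 -0.741   0.6255]
gap 0.04332279993872449
placed True [ 0.4348 -0.0079  0.0181] [-1.0926 -0.3985  4.1494] 0.04359602733773845
76.6667
```

```bash
sed -i 's/"pink":((155,60,120)/"pink":((150,40,120)/; s|p=pix2w(d,c\[i\],.036)|c[i]=(s[i,0]+s[i,2]/2-.5,s[i,1]+s[i,3]/2-.5);p=pix2w(d,c[i],.038)|' h.py
python3 - <<'E'
from h import *
p=find("pink","f2")
if abs(p[0]-.592)<.014 and abs(p[1]+.26)<.02: fetch(p,SB)
manip.move_to((.40,-.17,.33),rot(np.pi/2+.09));manip.dwell(.2);shot("wrist","b1");shot("top","b1t",(210,200,410,330),4)
print(read_clock())
E
```

```text
pink [ 254  147   47   48 1771] [277.  170.5] [ 0.5913 -0.2566  0.038 ] tray frame y -0.04798048649050585
[ 0.5915 -0.2568  0.0243] [-0.2889 -0.2189 -0.2187]
gap 0.043157889946455495
placed True [ 0.4428 -0.1149  0.0181] [-0.1517 -0.302   4.8007] 0.043143781492545656
94.675
```

View pics/b1.png

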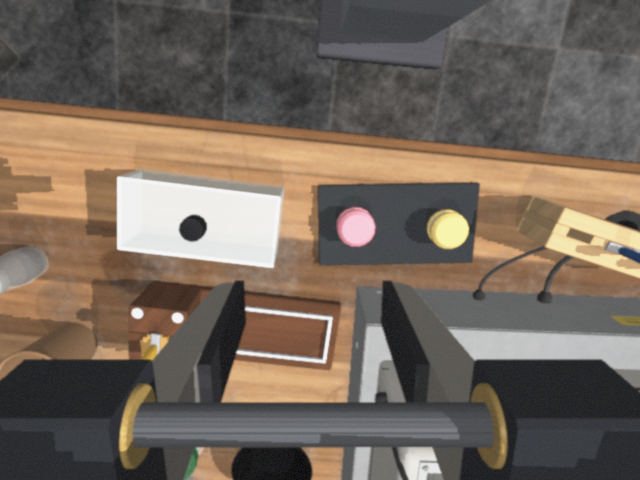

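Both macarons lie flat on the board, pink at (356,227) and yellow at (448,229). The tray end I can see is empty. Now the cover goes back.

```bash
python3 - <<'E'
from h import *
jaws.move_gripper(.045,40)
manip.move_to(P(CP,.16),rot(AC));manip.line_to(P(CP,.09),None,.1);manip.line_to(P(CP,.065),None,.04,6);manip.dwell(.1)
jaws.move_gripper(0,40);print("gap",read_finger_gap(),read_position())
manip.line_to(P(CP,.205),None,.12);manip.line_to((CP[0],KN[1],.205),None,.15);manip.line_to(P(KN,.205),None,.15);manip.dwell(.3)
print(read_position());manip.line_to(P(KN,.11),None,.08);h=manip.line_to(P(KN,.0785),None,.02,6);manip.dwell(.1)
print(h,read_position(),read_contact_force(),read_clock())
E
```

```text
gap 0.02495687161324443 [ 0.4451 -0.2901  0.0651]
[ 0.5921 -0.2087  0.2052]
True [ 0.5922 -0.2086  0.0792] [-0.1599 -0.2634  5.9596] 107.6
```

```bash
python3 - <<'E'
from h import *
jaws.move_gripper(.045,30);manip.line_to(P(KN,.20));manip.move_to((.50,-.25,.34),rot(AC));manip.dwell(.4)
d=shot("wrist","fin1");manip.move_to((.37,.02,.36),rot(np.pi/2+.09));manip.dwell(.3);e=shot("wrist","fin2")
A=crop(d,(120,20,500,340),1)
B=crop(e,(240,40,640,360),1)
cv2.imwrite("pics/fin.png",cv2.hconcat([A,B]));print(read_clock())
E
```

```text
114.2417
```

View pics/fin.png

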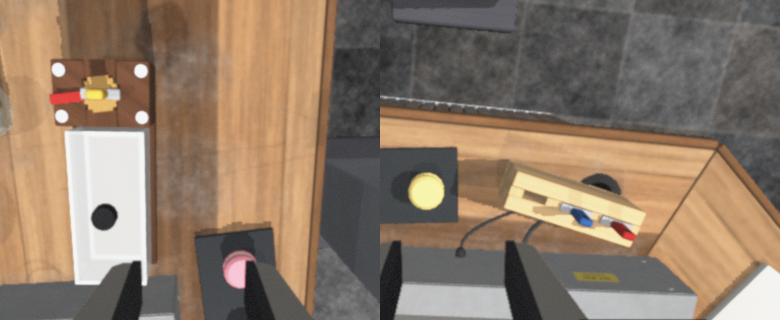

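The cover is back over the empty tray at (108,205), with grip height 0.0792 m both on and off. The yellow key is in the turned lock at (98,95). Blue and red are home in the rack, and pink and yellow lie on the board.

```bash
python3 -c "
from h import *
manip.finish_job();print(read_clock())"
```

```text
the job is handed in; nothing more can be done
the job is handed in; nothing more can be done
```

The job was carried out and handed in at about 114 s of the 210 s allowed; no verdict is reported.

- **Keys:** Blue jammed after about 0.15 rad and went back into the rack. Yellow turned freely to the stop (about 1.45 rad by the picture) and was left in the lock. Red was never needed.
- **Cover:** I stood it on the counter while the tray was emptied. It then went back over the tray at the same grip height as before, 79.2 mm.
- **Macarons:** Only pink and yellow were there. I moved both to the board with a 22 N grip.

My last pictures showed the key in the turned lock, both other keys in the rack, the cover over the tray and both macarons flat on the board. The jar, shaker and cup were never touched, but the final crops don't show them clearly. My readings of the knob from two opposite wrist views differed by about 3 mm, so I used their average. No check failed.

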